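# Charge a rod on ceramic beads and hold it over the charge meter

### The job

Take the white stirring rod by its orange grip out of the blue stand and stir the ceramic beads in the glass beaker in wide circles, about three full turns, with its tip down close to the beaker's floor, to charge it. Then carry it clear of the tube racks to the white charge meter and finish while still holding it there: upright and still, its tip centred about one centimetre above the brass disc, with nothing ever touching the meter. Keep all the beads in the beaker and leave the tube racks, the bottle, the jar and the tip box where they stand.

Things in the scene. Friction and masses are not known exactly. Their poses are not given: they have to be found in the camera images.
- rod: Stirring rod, 160 mm long, 0.06 kg (roughly), starts upright in the stand's hole. Origin: centre of its tip (lower end), z up along the rod. White round shaft 10 mm in diameter from the tip to 100 mm; orange square grip 18 x 18 mm, sides along the rod's x and y, from 100 to 160 mm above the tip.
- holder: Blue rod stand, fixed, 64 x 64 x 55 mm high, origin at the centre of its underside on the table. The rod stands in a 12 mm hole in the middle of its top, 43 mm deep (hole floor 12 mm above the table), and lifts straight out. Stand and charge meter may be on either side of the beaker.
- beaker: Clear glass beaker, fixed to the table, 84 mm outer diameter, 70 mm high, wall 3 mm, inner floor 5 mm above the table. Origin: centre of its underside, z up. Holds seven loose beads in one layer, so the bead tops are 23 mm above the table.
- meter: Electrostatic charge meter, fixed, a white box 160 x 130 mm, 48 mm high, with a dark display panel on one half of its top and on the other a round black pedestal (48 mm in diameter, top 60 mm above the table) carrying the brass pickup disc. Origin: centre of its underside on the table; the pedestal is 25 mm from the centre towards the meter's -x.
- meter_disc (a point): Centre of the top face of the brass pickup disc, 30 mm in diameter, 62 mm above the table; the target for the rod's tip.
- rack_blue: Blue tube rack with capped tubes, loose, 200 mm (its x) x 60 mm, 95 mm high over the tube caps; origin: centre of its underside. Stands beside the beaker, between it and the stand or the meter.
- rack_grey: Grey tube rack with capped tubes, same sizes and origin as the blue one, on the other side of the beaker.
- bottle: Amber bottle, loose, 64 mm in diameter, 150 mm high; origin: centre of its underside. Bystander at the back.
- jar: White jar with a red cap, loose, 70 mm in diameter, 90 mm high; origin: centre of its underside. Bystander at the back.
- tipbox: Black pipette-tip box with a clear top, loose, 85 x 120 mm, 70 mm high; origin: centre of its underside. Bystander at the back.
- bead0: White ceramic bead, loose, 18 mm in diameter, 16 g, in the beaker; origin at its centre.
- bead1: Blue ceramic bead, loose, 18 mm in diameter, 16 g, in the beaker; origin at its centre.
- bead2: Yellow ceramic bead, loose, 18 mm in diameter, 16 g, in the beaker; origin at its centre.
- bead3: White ceramic bead, loose, 18 mm in diameter, 16 g, in the beaker; origin at its centre.
- bead4: Blue ceramic bead, loose, 18 mm in diameter, 16 g, in the beaker; origin at its centre.
- bead5: Yellow ceramic bead, loose, 18 mm in diameter, 16 g, in the beaker; origin at its centre.
- bead6: White ceramic bead, loose, 18 mm in diameter, 16 g, in the beaker; origin at its centre.

How it is judged (in metres and radians):
On the way, in this order (a step that is already met when the one before it is completed fails the run):
1. The rod is lifted out of its stand by the gripper (height (world z) of rod above 0.06 m and contact force between the fingers and rod above 0.5 N), for 0.05 s.
2. Stirring: the held rod's tip, down among the beads (under 19 mm above the table), passes the beaker's +x side, at least 9 mm from its centre (x of rod in the frame of beaker between 0.009 and 0.039 m and y of rod in the frame of beaker between -0.009 and 0.009 m and z of rod in the frame of beaker below 0.019 m and contact force between the fingers and rod above 0.5 N).
3. Stirring: the held rod's tip, down among the beads (under 19 mm above the table), passes the beaker's -x side, at least 9 mm from its centre (x of rod in the frame of beaker between -0.039 and -0.009 m and y of rod in the frame of beaker between -0.009 and 0.009 m and z of rod in the frame of beaker below 0.019 m and contact force between the fingers and rod above 0.5 N).
4. Stirring: the held rod's tip, down among the beads (under 19 mm above the table), passes the beaker's +y side, at least 9 mm from its centre (y of rod in the frame of beaker between 0.009 and 0.039 m and x of rod in the frame of beaker between -0.009 and 0.009 m and z of rod in the frame of beaker below 0.019 m and contact force between the fingers and rod above 0.5 N).
5. Stirring: the held rod's tip, down among the beads (under 19 mm above the table), passes the beaker's -y side, at least 9 mm from its centre, and beads of each third of the ring have been shifted (y of rod in the frame of beaker between -0.039 and -0.009 m and x of rod in the frame of beaker between -0.009 and 0.009 m and z of rod in the frame of beaker below 0.019 m and contact force between the fingers and rod above 0.5 N and distance of any of bead0, bead1 from where it was at the start of the episode above 0.01 m and distance of any of bead2, bead3 from where it was at the start of the episode above 0.01 m and distance of any of bead4, bead5 from where it was at the start of the episode above 0.01 m).
At the end, for the whole second after the job is handed in: The gripper holds the rod still and upright (within 0.12 rad), its tip 3 to 20 mm above the brass disc and within 8 mm of the disc's centre; nothing touches the meter; all seven beads are in the beaker; racks, bottle, jar and tip box are upright and within 15 mm of where they stood (horizontal distance between rod and meter_disc below 0.008 m and z of rod in the frame of meter_disc between 0.003 and 0.02 m and angle between rod's own z axis and vertical below 0.12 rad and linear speed of rod below 0.02 m/s and contact force between the fingers and rod above 0.5 N and contact force between meter and anything else below 0.1 N and distance of each of rack_blue, rack_grey, bottle, jar, tipbox from where it was at the start of the episode below 0.015 m and angle between each of rack_blue, rack_grey, bottle, jar, tipbox's own z axis and vertical below 0.2 rad and horizontal distance between each of bead0, bead1, bead2, bead3, bead4, bead5, bead6 and beaker below 0.04 m and height (world z) of each of bead0, bead1, bead2, bead3, bead4, bead5, bead6 below 0.065 m); the arm keeps its last pose, push and grip.
It fails at once if Something touches the charge meter (contact force between meter and anything else above 0.3 N).
It fails at once if A bead leaves the beaker (horizontal distance between any of bead0, bead1, bead2, bead3, bead4, bead5, bead6 and beaker above 0.045 m).
It fails at once if A rack, the bottle, the jar or the tip box is shifted by more than 15 mm or tipped (distance of any of rack_blue, rack_grey, bottle, jar, tipbox from where it was at the start of the episode above 0.015 m or angle between any of rack_blue, rack_grey, bottle, jar, tipbox's own z axis and vertical above 0.2 rad).
It also fails if it takes over 72 s, if anything falls off the work surface, if the arm or the gripper's body presses on something with over 40 N, if the wrist force passes 120 N, or if a joint passes its speed limit or range.

### The arm

A 6-joint arm with a two-finger parallel gripper is mounted at the origin on the work surface. World frame = base frame: x ahead of the robot, y to its left, z up, the work surface at z = 0. Lengths are in m, angles in degrees, forces in N, time in s.
With the tool pointing down it reaches from about 0.35 to 0.875 m from the base axis. Payload 4.2 kg.
Tool frame: the origin (TCP) lies between the finger pads; the fingertips stand 17 mm ahead of it and the grasp point (between the pads) lies 2 mm behind it; z points along the fingers, y is the line along which they close (so a half turn about z gives the same grasp; the last joint's range is limited). The gripper opens to 87 mm and grips with 3 to 60 N. Pads are 19 mm wide; open, the fingers measure 117 mm over their backs; the gripper's body (75 mm by 190 mm) begins 51 mm behind the grasp point.
Start: joints at [-59.381, 22.042, 0.453, 0, -68.411, -14.817], TCP at [0.17, -0.601, 0.24] pointing down, gripper open.
Joint ranges: [-179.83, 179.83], [-69.29, 118.12], [-61.27, 80.66], [-181.25, 117.63], [-171.15, -9.14], [-177.46, 177.46]. Speed limits (degrees/s): [159.86, 159.86, 180, 180, 180, 180].

### API

Orientations are given as a 3x3 rotation matrix whose columns are the frame's x, y, z axes.
In Python, from station import r gives the robot as it stands.
- The arm moves only by the tool servo_tool, never from a script. Its argument "targets" is a list of rows, each a list of 5 numbers: the shift along the world's x, y, z in units of 30 mm (1.0 is 30 mm), then the turn about the world's z in rad, then the finger opening in mm, from 0 to 87. In form: [[x, y, z, turn, gripper], ...]. A call has exactly 5 rows; each row is the pose to reach, as a shift and turn from the pose commanded when the call began; what a row does not reach only later rows make up. A row lasts 1/12 s, in which the tool goes at most 41.7 mm and 7.16 degrees, less where a joint would pass 70% of its speed; a pose out of reach is approached as far as the arm can. A call with a gripper value outside its range is refused whole. The fingers move at their own pace and stop on an object; the grip force is fixed at half the most. Time passes only in rows, so rows that repeat a pose let the fingers close, or fill a call up. It gives the time, the measured TCP pose, the force, the opening and the grip force at its end, in the units of the state.
- r.sense(): the state, without advancing time (a new reading comes with each control period).
- r.capture(name): name is "side" or "top" or "wrist"; returns a dict with "pixels" (400x640x3 uint8, red, green, blue), "fx", "fy", "cx", "cy" (pixels), "world_from_camera" (4x4, takes a point from camera to world coordinates). Camera axes: x right, y down, z forward; pixel columns grow to the right and rows downward; lengths in m; the calibration is good to about 2 mm. A picture is of the moment at which its call begins. There is no depth.
- r.finish_job(): hands the job in; it is judged then, once.
The state is a dict: "time_s": time; "joints": joint angles; "joint_velocities": joint speeds; "effort": joint torques, N m; "tcp_pos": TCP position; "ee_rot": TCP orientation; "wrist_force": force on the tool from outside, world axes, zero at the start; "moment": the same for the moment, N m; "gripper_width": opening from 0.0 (shut) to 1.0 (fully open); "gripper_force": force on a finger pad.
Only numpy, scipy, OpenCV 4.12 (cv2) and the standard library are available. Lean on these libraries where they do the work, as an engineer would, in place of code of your own. Each camera call takes 0.05 s, during which the arm holds its last target. There are 200 camera calls.

## Working session

There is one attempt and no reset: what is moved stays moved. The work goes in short steps, Python scripts to look and compute and a tool call to move; the robot and the scene stay as the last step left them, time stands still between calls to the robot, and variables do not carry over. Pictures are saved under pics/ and viewed, at most 10 in all, crops included, and the job is handed in when it is done.

Besides the shell and the picture viewer there is one more tool, called after "Emit:" as name([rows], argument=value, ...), one row to a line, values as JSON. servo_tool: Moves the arm, as the interface text tells. Its arguments: {"type":"object","properties":{"targets":{"type":"array","items":{"type":"array","items":{"type":"number"}}}},"required":["targets"]}

```bash
mkdir -p pics
python3 - <<'E'
from station import r
import cv2,numpy as np
for n in("top","side"):
    c=r.capture(n);cv2.imwrite(f"pics/{n}0.png",c["pixels"][:,:,::-1])
    print(n,c["fx"],c["fy"],c["cx"],c["cy"]);print(np.round(c["world_from_camera"],4).tolist())
s=r.sense();print(s["time_s"],s["tcp_pos"],np.round(s["ee_rot"],3).tolist(),s["gripper_width"])
E
```

```text
top 386.96596525515 386.96596525515 319.3504736755858 194.2679059374601
[[-0.0251, -0.9872, 0.1573, 0.4272], [-0.9994, 0.0285, 0.019, -0.0096], [-0.0232, -0.1567, -0.9874, 0.9372], [0.0, 0.0, 0.0, 1.0]]
side 363.43784518818904 363.43784518818904 315.4949818323671 207.26848036566753
[[0.9972, -0.0517, 0.0531, 0.5215], [-0.0741, -0.68, 0.7294, -0.5432], [-0.0016, -0.7314, -0.682, 0.6066], [0.0, 0.0, 0.0, 1.0]]
0.1 [ 0.17005696 -0.60089871  0.23857814] [[-0.962, -0.272, -0.001], [-0.272, 0.962, 0.002], [0.0, 0.002, -1.0]] 1.0016243361924448
```

View pics/top0.png

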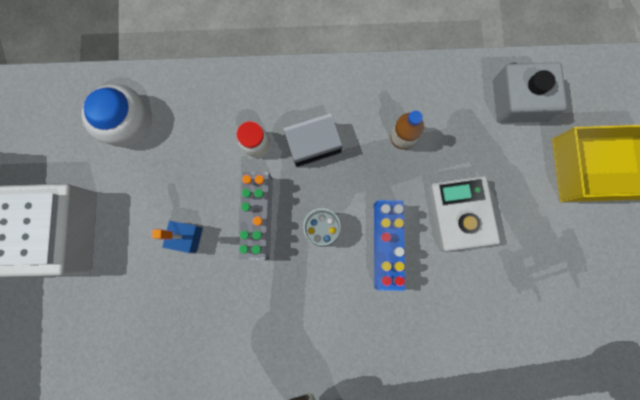

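View pics/side0.png

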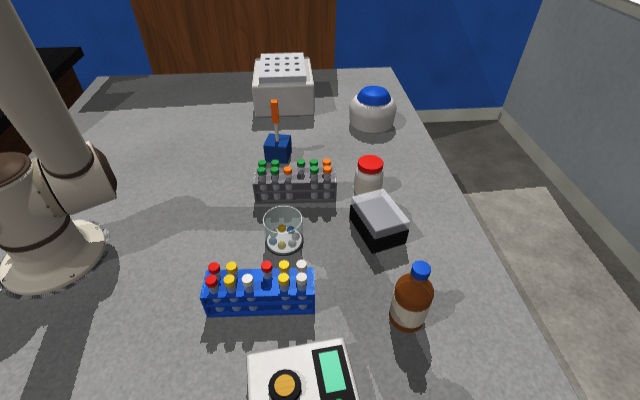

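The top view shows the grip end at about (160,234), the beaker at (322,228), the brass disc at (470,223), and the racks at (254,216) and (390,245). The stand is on the +y side and the meter on the -y side. Next I measure them by colour segmentation.

```bash
cat > h.py <<'E'
import numpy as np,cv2
def ray(c,u,v):
    T=np.array(c["world_from_camera"]);d=T[:3,:3]@[(u-c["cx"])/c["fx"],(v-c["cy"])/c["fy"],1];return T[:3,3],d
def atz(c,u,v,z):
    o,d=ray(c,u,v);return o+d*(z-o[2])/d[2]
def proj(c,p):
    T=np.linalg.inv(np.array(c["world_from_camera"]));q=T[:3,:3]@np.array(p)+T[:3,3]
    return np.array([c["fx"]*q[0]/q[2]+c["cx"],c["fy"]*q[1]/q[2]+c["cy"]])
def tri(c1,p1,c2,p2):
    o1,d1=ray(c1,*p1);o2,d2=ray(c2,*p2);d1/=np.linalg.norm(d1);d2/=np.linalg.norm(d2)
    A=np.stack([d1,-d2],1);t=np.linalg.lstsq(A,o2-o1,rcond=None)[0]
    a,b=o1+t[0]*d1,o2+t[1]*d2;return (a+b)/2,np.linalg.norm(a-b)
def blob(img,lo,hi,box):
    u0,v0,u1,v1=box;h=cv2.cvtColor(img[v0:v1,u0:u1],cv2.COLOR_RGB2HSV)
    m=cv2.inRange(h,lo,hi);n,l,s,c=cv2.connectedComponentsWithStats(m)
    k=1+np.argmax(s[1:,4]);pts=np.argwhere(l==k)[:,::-1]+[u0,v0]
    return pts,c[k]+[u0,v0]
E
python3 - <<'E'
from station import r
from h import *
t=r.capture("top");s=r.capture("side")
O=((5,150,120),(18,255,255));B=((100,130,40),(125,255,255));Y=((14,80,90),(28,255,255))
go,gc=blob(t["pixels"],*O,(130,215,185,260));so,sc=blob(s["pixels"],*O,(262,90,290,135))
print("grip",len(go),gc,len(so),sc,*tri(t,gc,s,sc))
dt,dc=blob(t["pixels"],*Y,(450,205,490,240));ds,dsc=blob(s["pixels"],*Y,(262,362,310,400))
print("disc",len(dt),dc,atz(t,*dc,.062),len(ds),dsc,atz(s,*dsc,.062))
ht,hc=blob(t["pixels"],*B,(150,210,210,260));q=cv2.minAreaRect(ht.astype(np.float32));print("holder",q,[atz(t,*p,.05).round(3).tolist() for p in cv2.boxPoints(q)])
a=t["pixels"][170:300,140:500,::-1];b=s["pixels"][90:260,240:350,::-1]
A=cv2.resize(a[30:100,0:70],None,fx=5.5,fy=5.5,interpolation=3);Bk=cv2.resize(a[25:95,148:218],None,fx=5.5,fy=5.5,interpolation=3)
C=cv2.resize(b[0:55,10:80],(385,200));D=cv2.resize(b[105:170,5:90],(385,200))
cv2.imwrite("pics/c1.png",np.vstack([np.hstack([A,Bk]),np.hstack([C,D])]))
E
```

```text
grip 72 [157.  233.5] 153 [274.20915033 110.85620915] [0.47917952 0.34640752 0.13445397] 0.005458408648173513
disc 158 [469.5        222.41772152] [ 0.49291334 -0.32810174  0.062     ] 369 [284.09756098 384.6395664 ] [ 0.49092162 -0.33145747  0.062     ]
holder ((182.05770874023438, 236.7115478515625), (34.516441345214844, 27.260143280029297), 11.309932708740234) [[0.457, 0.37, 0.05], [0.518, 0.36, 0.05], [0.5, 0.281, 0.05], [0.44, 0.292, 0.05]]
```

View pics/c1.png

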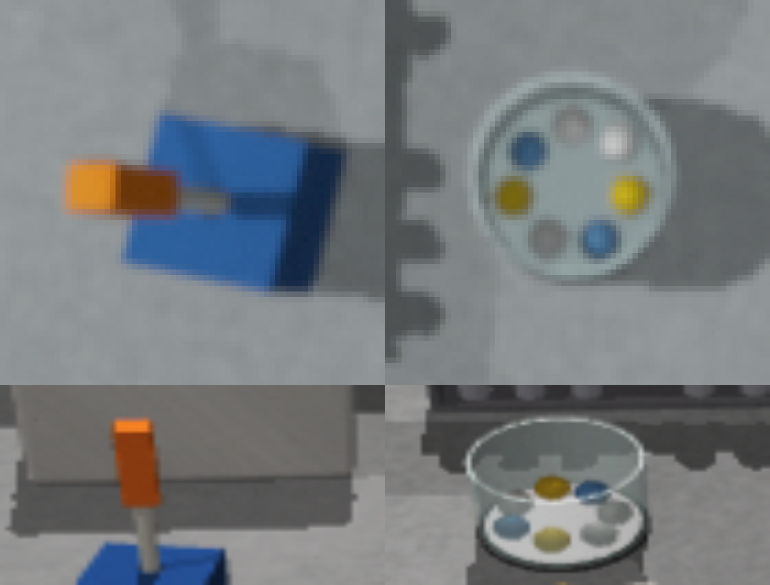

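The crop shows the grip's top face at about (156.5,234) and the shaft entering the stand at (181,237). The beaker rim is centred at (321.8,227.2), with seven beads in a ring around a clear middle. In the side view the rim centre is at about (282.5,220).

Run:
```python
from station import r
from h import *
t=r.capture("top");s=r.capture("side")
P=lambda n,c,u,v,z:print(n,atz(c,u,v,z).round(4)[:2])
P("griptop t",t,156.5,234,.172);P("shaft t",t,180.9,237.3,.055)
P("griptop s",s,*(np.array([133,427-385])/np.array([385/70,200/55])+[250,90]),.172)
P("shaft s",s,*(np.array([150,570-385])/np.array([385/70,200/55])+[250,90]),.055)
P("rim t",t,321.8,227.2,.07);P("rim s",s,282.5,220,.07);P("base s",s,283.9,245.4,0)
b=np.array([[572,123],[616,142],[630,194],[599,239],[548,238],[513,195],[529,151]])-[385,0]
w=np.array([atz(t,u/5.5+288,v/5.5+195,.017)[:2] for u,v in b]);c=w.mean(0);print(c,np.linalg.norm(w-c,axis=1).round(3))
# racks extents
for n,lo,hi,box in(("blue",(100,120,30),(125,255,255),(360,190,420,300)),):
    p,_=blob(t["pixels"],lo,hi,box);q=cv2.boxPoints(cv2.minAreaRect(p.astype(np.float32)));print(n,[atz(t,*x,.06).round(3)[:2].tolist() for x in q])
p=np.array([[240,172],[268,175],[267,258],[239,258]]);print("grey",[atz(t,*x,.06).round(3)[:2].tolist() for x in p])
```

```text
griptop t [0.4784 0.3311]
shaft t [0.4772 0.3266]
griptop s [0.4796 0.3236]
shaft s [0.4789 0.3235]
rim t [0.4905 0.0035]
rim s [ 0.4917 -0.003 ]
base s [ 0.4903 -0.0119]
[0.49180959 0.00366871] [0.026 0.026 0.025 0.027 0.026 0.026 0.023]
blue [[0.55, -0.114], [0.55, -0.182], [0.349, -0.175], [0.349, -0.11]]
grey [[0.625, 0.191], [0.616, 0.125], [0.426, 0.128], [0.427, 0.192]]
```

Emit:
servo_tool([
  [0.9,0.9,0.2,0,87],
  [1.8,1.8,0.4,0,87],
  [2.7,2.7,0.6,0,87],
  [3.6,3.6,0.8,0,87],
  [4.6,4.6,1,0,87],
])

```text
time_s: 0.72
tcp_pos: [0.3081, -0.463, 0.2697]
ee_rot: [[-0.962, -0.271, 0.0], [-0.271, 0.962, -0.0], [-0.0, -0.0, -1.0]]
wrist_force: [0.6, -0.9, -0.7]
gripper_width: 0.994
gripper_force: 0.0
```

Emit:
servo_tool([
  [0.9,0.9,0,0,87],
  [1.8,1.8,0,0,87],
  [2.7,2.7,0,0,87],
  [3.6,3.6,0,0,87],
  [4.7,4.7,0,0,87],
])

```text
time_s: 1.13
tcp_pos: [0.4456, -0.3253, 0.2697]
ee_rot: [[-0.962, -0.272, 0.0], [-0.272, 0.962, -0.0], [-0.0, -0.0, -1.0]]
wrist_force: [0.7, -1.0, -0.1]
gripper_width: 0.997
gripper_force: 0.0
```

Emit:
servo_tool([
  [0.2,1.3,0,0,87],
  [0.4,2.6,0,0,87],
  [0.6,3.9,0,0,87],
  [0.8,5.2,0,0,87],
  [1,6.5,0,0,87],
])

```text
time_s: 1.55
tcp_pos: [0.4747, -0.1298, 0.2696]
ee_rot: [[-0.962, -0.272, 0.0], [-0.272, 0.962, 0.0], [-0.0, -0.0, -1.0]]
wrist_force: [0.8, -0.6, 0.6]
gripper_width: 1.001
gripper_force: 0.0
```

Emit:
servo_tool([
  [0,1.3,0,0,87],
  [0,2.6,0,0,87],
  [0,3.9,0,0,87],
  [0,5.2,0,0,87],
  [0,6.5,0,0,87],
])

```text
time_s: 1.97
tcp_pos: [0.4743, 0.0652, 0.2697]
ee_rot: [[-0.962, -0.273, 0.001], [-0.273, 0.962, 0.0], [-0.001, 0.0, -1.0]]
wrist_force: [0.3, 1.0, 0.2]
gripper_width: 0.999
gripper_force: 0.0
```

Emit:
servo_tool([
  [0,1.3,0,0,87],
  [0,2.6,0,0,87],
  [0,3.9,0,0,87],
  [0,5.2,0,0,87],
  [0,6.5,0,0,87],
])

```text
time_s: 2.38
tcp_pos: [0.4743, 0.2602, 0.2696]
ee_rot: [[-0.962, -0.273, 0.0], [-0.273, 0.962, 0.0], [-0.0, 0.0, -1.0]]
wrist_force: [1.8, -0.3, 0.2]
gripper_width: 0.998
gripper_force: 0.0
```

Emit:
servo_tool([
  [0,0.8,0,0,87],
  [0.1,1.6,0,0,87],
  [0.1,2.2,0,0,87],
  [0.1,2.2,0,0,87],
  [0.1,2.2,0,0,87],
])

```text
time_s: 2.8
tcp_pos: [0.4776, 0.3247, 0.2689]
ee_rot: [[-0.962, -0.273, -0.001], [-0.273, 0.962, -0.001], [0.001, -0.001, -1.0]]
wrist_force: [-0.1, -0.7, -0.3]
gripper_width: 1.0
gripper_force: 0.0
```

Run:
```python
from station import r
from h import *
w=r.capture("wrist");cv2.imwrite("pics/w1.png",w["pixels"][:,:,::-1])
print(np.round(w["world_from_camera"],4).tolist(),w["fx"],w["cx"],w["cy"])
p,c=blob(w["pixels"],(4,130,90),(18,255,255),(0,0,640,400));print(len(p),c,p.min(0),p.max(0),cv2.minAreaRect(p.astype(np.float32)))
print("exp top",proj(w,[.478,.327,.172]))
```

```text
[[-0.2738, 0.9185, 0.2853, 0.3981], [0.9618, 0.2617, 0.0805, 0.3033], [-0.0007, 0.2965, -0.955, 0.4143], [0.0, 0.0, 0.0, 1.0]] 308.53347474659546 317.6507782428969 193.37714349443752
416 [325.98317308 204.28846154] [314 193] [338 216] ((326.0282897949219, 204.1509246826172), (21.016162872314453, 20.329362869262695), 15.945395469665527)
exp top [318.95545496 202.79675826]
```

View pics/w1.png

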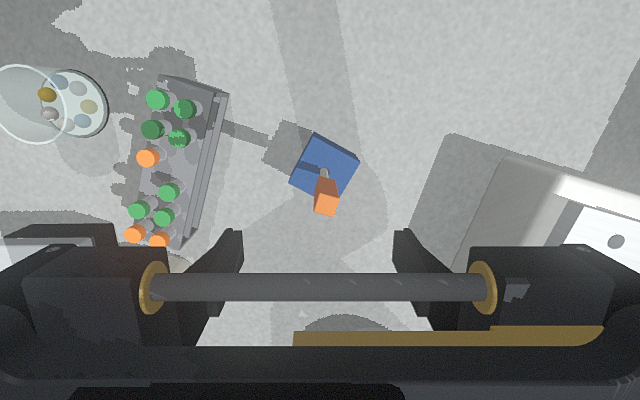

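The wrist view shows the grip's top face at (326,204), with its sides about 16° off the image axes. That puts the rod's yaw near 0, so I turn −0.28 rad and descend.

Emit:
servo_tool([
  [0,0.1,0,-0.1,87],
  [0,0.15,0,-0.2,87],
  [0,0.15,0,-0.28,87],
  [0,0.15,-0.8,-0.28,87],
  [0,0.15,-1.6,-0.28,87],
])

```text
time_s: 3.27
tcp_pos: [0.4787, 0.328, 0.2229]
ee_rot: [[-1.0, 0.006, 0.003], [0.006, 1.0, 0.004], [-0.003, 0.004, -1.0]]
wrist_force: [-0.5, 0.2, -0.9]
gripper_width: 1.001
gripper_force: 0.0
```

Emit:
servo_tool([
  [0,0,-0.8,0,87],
  [0,0,-1.6,0,70],
  [0,0,-2.2,0,50],
  [0,0,-2.5,0,40],
  [0,0,-2.5,0,40],
])

```text
time_s: 3.68
tcp_pos: [0.4771, 0.3268, 0.1446]
ee_rot: [[-1.0, 0.006, -0.003], [0.006, 1.0, -0.003], [0.003, -0.003, -1.0]]
wrist_force: [-0.7, -0.6, 0.5]
gripper_width: 0.778
gripper_force: 0.0
```

Run:
```python
from station import r
from h import *
print(r.sense()["gripper_width"])
w=r.capture("wrist");cv2.imwrite("pics/w2.png",w["pixels"][:,:,::-1])
p,c=blob(w["pixels"],(4,130,90),(18,255,255),(200,200,440,340));print(len(p),c,p.min(0),p.max(0),cv2.minAreaRect(p.astype(np.float32)))
print(proj(w,[.478,.329,.172]))
```

```text
0.7775906884003125
827 [330.84885127 258.3337364 ] [311 226] [348 272] ((329.5, 249.0), (46.0, 37.0), 90.0)
[320.24931418 293.81809099]
```

View pics/w2.png

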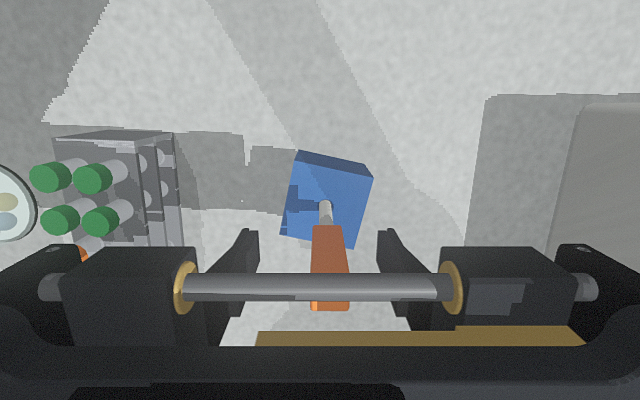

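The grip is at u≈330 and the fingers' midpoint at u≈318, so the rod is about 5 mm further in +y. I centre the fingers on it and close.

Emit:
servo_tool([
  [0,0.17,0,0,40],
  [0.05,0.17,0,0,30],
  [0.05,0.17,0,0,10],
  [0.05,0.17,0,0,10],
  [0.05,0.17,0,0,10],
])

```text
time_s: 4.15
tcp_pos: [0.4795, 0.3341, 0.147]
ee_rot: [[-1.0, 0.004, 0.001], [0.004, 1.0, 0.001], [-0.001, 0.001, -1.0]]
wrist_force: [-1.0, 0.5, -0.2]
gripper_width: 0.361
gripper_force: 0.0
```

Emit:
servo_tool([
  [0,0,0,0,10],
  [0,0,0,0,10],
  [0,0,0,0,10],
  [0,0,0,0,10],
  [0,0,0,0,10],
])

```text
time_s: 4.57
tcp_pos: [0.4793, 0.3336, 0.1465]
ee_rot: [[-1.0, 0.004, -0.0], [0.004, 1.0, -0.001], [0.0, -0.001, -1.0]]
wrist_force: [-0.3, -1.3, 0.8]
gripper_width: 0.205
gripper_force: 30.0
```

Emit:
servo_tool([
  [0,0,0.4,0,10],
  [0,0,1.2,0,10],
  [0,0,2,0,10],
  [0,0,2.8,0,10],
  [0,0,3.6,0,10],
])

```text
time_s: 4.98
tcp_pos: [0.4791, 0.334, 0.2551]
ee_rot: [[-1.0, 0.004, -0.0], [0.004, 1.0, 0.0], [0.0, 0.0, -1.0]]
wrist_force: [-0.5, 0.7, -0.0]
gripper_width: 0.199
gripper_force: 30.0
```

Emit:
servo_tool([
  [0,0,0.5,0,10],
  [0,0,0.8,0,10],
  [0,0,0.8,0,10],
  [0,0,0.8,0,10],
  [0,0,0.8,0,10],
])

```text
time_s: 5.4
tcp_pos: [0.4787, 0.3335, 0.2767]
ee_rot: [[-1.0, 0.004, -0.002], [0.004, 1.0, -0.002], [0.002, -0.002, -1.0]]
wrist_force: [-0.5, 0.8, -0.1]
gripper_width: 0.206
gripper_force: 30.0
```

Run:
```python
from station import r
from h import *
s=r.sense();T=s["tcp_pos"];print(T,s["gripper_width"],s["gripper_force"],s["wrist_force"])
tip=T-[0,0,.1345]
im=[]
for n in("top","side"):
    c=r.capture(n);p=proj(c,tip);print(n,"exp tip",p)
    u,v=p.astype(int);a=c["pixels"][v-35:v+35,u-50:u+50,::-1];im.append(cv2.resize(a,None,fx=8,fy=5,interpolation=3) if 0 else cv2.resize(a,(400,280),interpolation=3));print("crop origin",u-50,v-35)
cv2.imwrite("pics/t2.png",np.hstack(im))
```

```text
[0.47872112 0.33351095 0.27665281] 0.2063177272177304 29.99950395897031 [-0.46593646  0.79977981 -0.09360619]
top exp tip [161.70976235 234.65824066]
crop origin 111 199
side exp tip [274.77971391 110.37103925]
crop origin 224 75
```

View pics/t2.png

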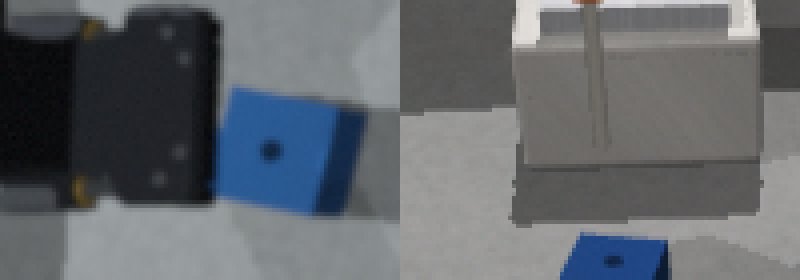

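The shaft tip shows in the side view at about (274.5,112), close to the expected (274.8,110.4). The stand's hole is at (178.8,236.5) in the top view and (277.3,140.5) in the side view. I use the hole to check camera bias.

Run:
```python
from station import r
from h import *
t=r.capture("top");s=r.capture("side");T=r.sense()["tcp_pos"]
print("hole",atz(t,178.75,236.5,.055).round(4),atz(s,277.25,140.5,.055).round(4))
print("rod line exp",proj(s,T-[0,0,.1345]),proj(s,T-[0,0,.04]),"obs tip 274.5,112; (590,10)->",224+190/4,75+10/4)
```

```text
hole [0.4791 0.3316 0.055 ] [0.4788 0.3254 0.055 ]
rod line exp [274.90627312 110.1521223 ] [271.9016812   74.86838507] obs tip 274.5,112; (590,10)-> 271.5 77.5
```

Emit:
servo_tool([
  [0,-0.5,0,0,10],
  [0.1,-1.4,0,0,10],
  [0.2,-2.5,0,0,10],
  [0.3,-3.7,0,0,10],
  [0.4,-4.9,0,0,10],
])

```text
time_s: 6.02
tcp_pos: [0.4909, 0.185, 0.278]
ee_rot: [[-1.0, 0.003, -0.001], [0.003, 1.0, -0.0], [0.001, -0.0, -1.0]]
wrist_force: [0.9, -0.2, -0.3]
gripper_width: 0.205
gripper_force: 30.0
```

Emit:
servo_tool([
  [0,-1.2,0,0,10],
  [0,-2.4,0,0,10],
  [0,-3.6,0,0,10],
  [0,-4.7,0,0,10],
  [0,-5.4,0,0,10],
])

```text
time_s: 6.43
tcp_pos: [0.4903, 0.0217, 0.2784]
ee_rot: [[-1.0, 0.006, -0.001], [0.006, 1.0, -0.0], [0.001, -0.0, -1.0]]
wrist_force: [-0.4, 0.8, 0.1]
gripper_width: 0.206
gripper_force: 30.0
```

Emit:
servo_tool([
  [0,-0.4,0,0,10],
  [0,-0.65,0,0,10],
  [0,-0.65,0,0,10],
  [0,-0.65,0,0,10],
  [0,-0.65,0,0,10],
])

```text
time_s: 6.85
tcp_pos: [0.4915, 0.0063, 0.2783]
ee_rot: [[-1.0, 0.003, -0.0], [0.003, 1.0, 0.0], [0.0, 0.0, -1.0]]
wrist_force: [-0.6, 0.3, -0.2]
gripper_width: 0.203
gripper_force: 30.0
```

Run:
```python
from station import r
from h import *
s=r.sense();T=s["tcp_pos"];print(T,s["gripper_force"])
w=r.capture("wrist");c=r.capture("side")
a=c["pixels"][130:270,220:350,::-1];print("exp tip side",proj(c,T-[0,0,.1345]))
cv2.imwrite("pics/w3.png",np.hstack([cv2.resize(w["pixels"][:,:,::-1],(480,300)),cv2.resize(a,(279,300),interpolation=3)]))
```

```text
[0.49148663 0.00625729 0.27825841] 29.99967006035149
exp tip side [279.96239652 190.16750604]
```

View pics/w3.png

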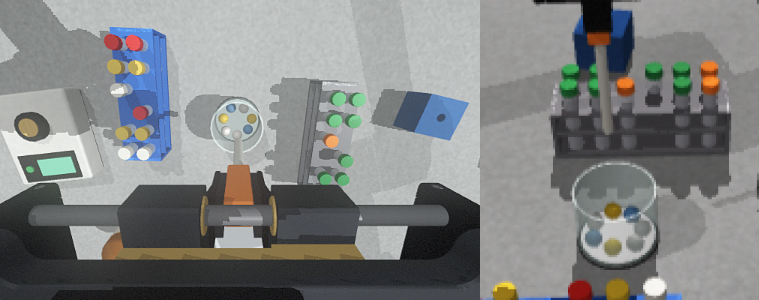

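The rod hangs in line with the beaker's centre, both at u≈237 in the wrist crop. In the side view the tip is about at its expected pixel, so I lower it into the clear middle.

Emit:
servo_tool([
  [0,0,-0.5,0,10],
  [0,-0.05,-1.2,0,10],
  [0,-0.05,-1.9,0,10],
  [0,-0.05,-2.6,0,10],
  [0,-0.05,-3.1,0,10],
])

```text
time_s: 7.37
tcp_pos: [0.4907, 0.0046, 0.1836]
ee_rot: [[-1.0, 0.003, -0.002], [0.003, 1.0, -0.0], [0.002, -0.0, -1.0]]
wrist_force: [0.1, -0.3, -0.8]
gripper_width: 0.204
gripper_force: 30.0
```

Emit:
servo_tool([
  [0,0,-0.4,0,10],
  [0,0,-0.8,0,10],
  [0,0,-1.1,0,10],
  [0,0,-1.35,0,10],
  [0,0,-1.35,0,10],
])

```text
time_s: 7.78
tcp_pos: [0.4906, 0.0041, 0.1434]
ee_rot: [[-1.0, 0.004, -0.003], [0.004, 1.0, -0.001], [0.003, -0.001, -1.0]]
wrist_force: [-0.6, 0.5, -0.1]
gripper_width: 0.202
gripper_force: 30.0
```

Emit:
servo_tool([
  [0.4,0,0,0,10],
  [0.44,0.14,0,0,10],
  [0.42,0.31,0,0,10],
  [0.34,0.47,0,0,10],
  [0.2,0.61,0,0,10],
])

```text
time_s: 8.2
tcp_pos: [0.4958, 0.0216, 0.1449]
ee_rot: [[-1.0, 0.004, -0.003], [0.004, 1.0, -0.003], [0.003, -0.003, -1.0]]
wrist_force: [-1.8, -4.6, 1.0]
gripper_width: 0.204
gripper_force: 30.0
```

Emit:
servo_tool([
  [-0.2,0.09,0,0,10],
  [-0.42,0.06,0,0,10],
  [-0.61,-0.04,0,0,10],
  [-0.77,-0.2,0,0,10],
  [-0.87,-0.39,0,0,10],
])

```text
time_s: 8.62
tcp_pos: [0.4704, 0.0109, 0.1451]
ee_rot: [[-1.0, 0.004, 0.001], [0.004, 1.0, 0.001], [-0.001, 0.001, -1.0]]
wrist_force: [-0.0, -0.0, 1.2]
gripper_width: 0.207
gripper_force: 30.0
```

Emit:
servo_tool([
  [-0.03,-0.22,0,0,10],
  [0,-0.44,0,0,10],
  [0.1,-0.63,0,0,10],
  [0.26,-0.79,0,0,10],
  [0.45,-0.89,0,0,10],
])

```text
time_s: 9.03
tcp_pos: [0.485, -0.0153, 0.1445]
ee_rot: [[-1.0, 0.007, 0.0], [0.007, 1.0, 0.004], [-0.0, 0.004, -1.0]]
wrist_force: [-2.6, 10.5, 1.2]
gripper_width: 0.207
gripper_force: 30.0
```

Emit:
servo_tool([
  [0.22,-0.03,0,0,10],
  [0.44,0,0,0,10],
  [0.63,0.1,0,0,10],
  [0.79,0.26,0,0,10],
  [0.89,0.45,0,0,10],
])

```text
time_s: 9.45
tcp_pos: [0.5103, -0.003, 0.1438]
ee_rot: [[-1.0, 0.006, -0.005], [0.006, 1.0, -0.001], [0.005, -0.001, -1.0]]
wrist_force: [-3.1, 1.0, -0.4]
gripper_width: 0.206
gripper_force: 30.0
```

Emit:
servo_tool([
  [-0.07,0.22,0,0,10],
  [-0.1,0.41,0,0,10],
  [-0.18,0.57,0,0,10],
  [-0.32,0.71,0,0,10],
  [-0.48,0.79,0,0,10],
])

```text
time_s: 9.87
tcp_pos: [0.4968, 0.0208, 0.1452]
ee_rot: [[-1.0, 0.003, 0.0], [0.003, 1.0, -0.002], [-0.0, -0.002, -1.0]]
wrist_force: [0.4, -4.9, -0.2]
gripper_width: 0.205
gripper_force: 30.0
```

Emit:
servo_tool([
  [-0.19,0.03,0,0,10],
  [-0.38,0,0,0,10],
  [-0.54,-0.08,0,0,10],
  [-0.68,-0.22,0,0,10],
  [-0.76,-0.38,0,0,10],
])

```text
time_s: 10.28
tcp_pos: [0.4745, 0.01, 0.1453]
ee_rot: [[-1.0, 0.005, 0.003], [0.005, 1.0, 0.002], [-0.003, 0.002, -1.0]]
wrist_force: [3.2, 1.0, -0.6]
gripper_width: 0.207
gripper_force: 30.0
```

Emit:
servo_tool([
  [-0.03,-0.19,0,0,10],
  [0,-0.38,0,0,10],
  [0.08,-0.54,0,0,10],
  [0.22,-0.68,0,0,10],
  [0.38,-0.76,0,0,10],
])

```text
time_s: 10.7
tcp_pos: [0.4858, -0.0136, 0.1447]
ee_rot: [[-1.0, 0.005, -0.001], [0.005, 1.0, 0.0], [0.001, 0.0, -1.0]]
wrist_force: [0.7, 0.6, -0.2]
gripper_width: 0.203
gripper_force: 30.0
```

Emit:
servo_tool([
  [0.19,-0.03,0,0,10],
  [0.38,0,0,0,10],
  [0.54,0.08,0,0,10],
  [0.68,0.22,0,0,10],
  [0.76,0.38,0,0,10],
])

```text
time_s: 11.12
tcp_pos: [0.5076, -0.002, 0.144]
ee_rot: [[-1.0, 0.005, -0.004], [0.005, 1.0, -0.001], [0.004, -0.001, -1.0]]
wrist_force: [-2.0, 1.2, -0.5]
gripper_width: 0.202
gripper_force: 30.0
```

Emit:
servo_tool([
  [0.03,0.19,0,0,10],
  [0,0.38,0,0,10],
  [-0.08,0.54,0,0,10],
  [-0.22,0.68,0,0,10],
  [-0.38,0.76,0,0,10],
])

```text
time_s: 11.53
tcp_pos: [0.4978, 0.0218, 0.1454]
ee_rot: [[-1.0, 0.003, 0.003], [0.003, 1.0, 0.0], [-0.003, 0.0, -1.0]]
wrist_force: [1.7, -4.8, -0.2]
gripper_width: 0.206
gripper_force: 30.0
```

Emit:
servo_tool([
  [-0.19,0.03,0,0,10],
  [-0.38,0,0,0,10],
  [-0.54,-0.08,0,0,10],
  [-0.68,-0.22,0,0,10],
  [-0.76,-0.38,0,0,10],
])

```text
time_s: 11.95
tcp_pos: [0.4753, 0.0098, 0.1459]
ee_rot: [[-1.0, 0.003, 0.004], [0.003, 1.0, 0.001], [-0.004, 0.001, -1.0]]
wrist_force: [1.2, -0.5, -0.6]
gripper_width: 0.202
gripper_force: 30.0
```

Emit:
servo_tool([
  [-0.03,-0.19,0,0,10],
  [0,-0.38,0,0,10],
  [0.08,-0.54,0,0,10],
  [0.22,-0.68,0,0,10],
  [0.38,-0.76,0,0,10],
])

```text
time_s: 12.37
tcp_pos: [0.4868, -0.0128, 0.145]
ee_rot: [[-1.0, 0.005, 0.002], [0.005, 1.0, 0.002], [-0.002, 0.002, -1.0]]
wrist_force: [1.4, 3.1, 0.4]
gripper_width: 0.204
gripper_force: 30.0
```

Emit:
servo_tool([
  [0.19,-0.03,0,0,10],
  [0.38,0,0,0,10],
  [0.54,0.08,0,0,10],
  [0.68,0.22,0,0,10],
  [0.76,0.38,0,0,10],
])

```text
time_s: 12.78
tcp_pos: [0.5083, -0.0019, 0.1443]
ee_rot: [[-1.0, 0.004, -0.002], [0.004, 1.0, -0.001], [0.002, -0.001, -1.0]]
wrist_force: [-2.9, 0.8, -0.9]
gripper_width: 0.204
gripper_force: 30.0
```

Emit:
servo_tool([
  [-0.2,0.1,0,0,10],
  [-0.4,0.15,0,0,10],
  [-0.57,0.19,0,0,10],
  [-0.57,0.19,0,0,10],
  [-0.57,0.19,0.3,0,10],
])

```text
time_s: 13.2
tcp_pos: [0.4898, 0.0037, 0.1531]
ee_rot: [[-1.0, 0.004, -0.003], [0.004, 1.0, -0.001], [0.003, -0.001, -1.0]]
wrist_force: [0.6, -1.0, -0.7]
gripper_width: 0.204
gripper_force: 30.0
```

Emit:
servo_tool([
  [0,0,0.6,0,10],
  [0,0,1.4,0,10],
  [0,0,2.4,0,10],
  [0,0,3.4,0,10],
  [0,0,4.1,0,10],
])

```text
time_s: 13.62
tcp_pos: [0.4923, 0.0037, 0.281]
ee_rot: [[-1.0, 0.004, 0.005], [0.004, 1.0, 0.001], [-0.005, 0.001, -1.0]]
wrist_force: [1.2, 0.4, -0.3]
gripper_width: 0.204
gripper_force: 30.0
```

```bash
sleep 0
python3 - <<'E'
from station import r
from h import *
s=r.sense();T=s["tcp_pos"];print(T,s["gripper_force"])
w=r.capture("wrist");c=r.capture("side");t=r.capture("top")
print("exp tip side",proj(c,T-[0,0,.1345]),proj(c,T-[0,0,.04]),"exp wrist",proj(w,T-[0,0,.1345]))
a=c["pixels"][120:260,220:350,::-1]
cv2.imwrite("pics/w4.png",np.hstack([cv2.resize(w["pixels"][80:280,200:420,::-1],(440,400),interpolation=3),cv2.resize(a,(360,400),interpolation=3)]))
E
```

```text
[0.492301   0.00371133 0.28099107] 30.000001969747245
exp tip side [280.28784593 189.92095857] [276.69255945 149.35195587] exp wrist [316.61584213 188.19911578]
```

View pics/w4.png

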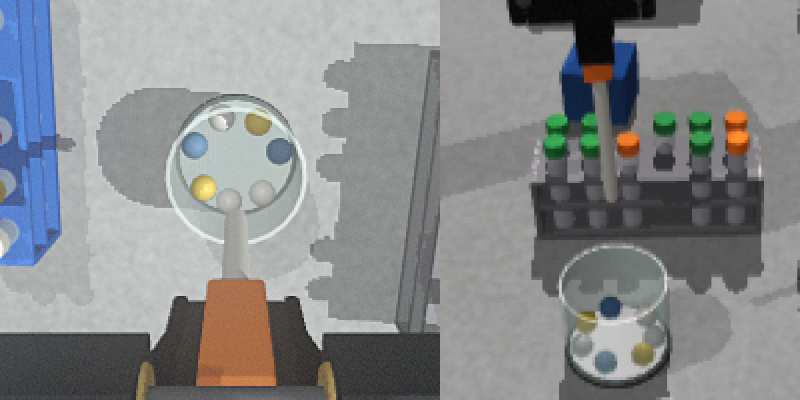

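The side view shows the tip at about (282,190) against an expected (280,190), a tilt of a couple of degrees at most. All seven beads are in the beaker and the ring has turned about 45°. Now I carry the rod to the meter.

Emit:
servo_tool([
  [0,-0.5,0,0,10],
  [0,-1.4,0,0,10],
  [0,-2.5,0,0,10],
  [0,-3.7,0,0,10],
  [0,-4.9,0,0,10],
])

```text
time_s: 14.18
tcp_pos: [0.4906, -0.1443, 0.2761]
ee_rot: [[-1.0, 0.003, -0.002], [0.003, 1.0, 0.0], [0.002, 0.0, -1.0]]
wrist_force: [0.0, -0.1, 0.6]
gripper_width: 0.202
gripper_force: 30.0
```

Emit:
servo_tool([
  [0,-1.2,0,0,10],
  [0,-2.4,0,0,10],
  [0,-3.6,0,0,10],
  [0,-4.7,0,0,10],
  [0,-5.4,0,0,10],
])

```text
time_s: 14.6
tcp_pos: [0.4904, -0.3078, 0.2755]
ee_rot: [[-1.0, 0.007, -0.002], [0.007, 1.0, 0.001], [0.002, 0.001, -1.0]]
wrist_force: [1.0, 0.5, -0.2]
gripper_width: 0.204
gripper_force: 30.0
```

Emit:
servo_tool([
  [0,-0.5,0,0,10],
  [0,-0.8,-0.5,0,10],
  [0,-0.8,-1,0,10],
  [0,-0.8,-1.4,0,10],
  [0,-0.8,-1.4,0,10],
])

```text
time_s: 15.02
tcp_pos: [0.4892, -0.3284, 0.2307]
ee_rot: [[-1.0, 0.006, -0.007], [0.006, 1.0, 0.004], [0.007, 0.004, -1.0]]
wrist_force: [-0.3, -0.2, -0.9]
gripper_width: 0.203
gripper_force: 30.0
```

Run:
```python
from station import r
from h import *
s=r.sense();T=s["tcp_pos"];print(T,s["gripper_force"])
t=r.capture("top");c=r.capture("side");w=r.capture("wrist")
tip=T-[0,0,.1345];print("exp tip side",proj(c,tip),proj(c,T-[0,0,.05]),"wrist",proj(w,tip),"top",proj(t,tip))
Y=((14,80,90),(28,255,255))
for n,k,b in(("side",c,(255,350,320,400)),("wrist",w,(200,60,440,260))):
    p,q=blob(k["pixels"],*Y,b);print(n,len(p),p.min(0),p.max(0),q,atz(k,*((p.min(0)+p.max(0))/2),.062))
cv2.imwrite("pics/w5.png",np.hstack([cv2.resize(w["pixels"][100:260,230:410,::-1],(405,360),interpolation=3),cv2.resize(c["pixels"][270:400,220:360,::-1],(388,360),interpolation=3)]))
```

```text
[ 0.48918598 -0.32843513  0.2306643 ] 29.999829540029168
exp tip side [281.32247898 372.63777467] [276.78857424 343.60701461] wrist [317.36170492 186.48389236] top [475.50868608 222.79530218]
side 244 [274 382] [294 395] [284.08196721 387.94262295] [ 0.49072325 -0.33677748  0.062     ]
wrist 520 [303 166] [330 191] [316.36346154 177.63461538] [ 0.49010427 -0.32937682  0.062     ]
```

View pics/w5.png

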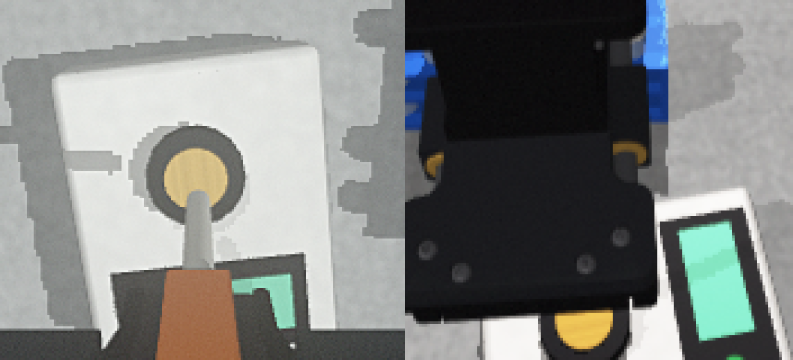

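The wrist view shows the tip at about (318,187), matching an upright rod, and the disc centre at about (317,179), which works out to (0.490,−0.329). The rod is already centred over it, so I lower it slowly.

Emit:
servo_tool([
  [0,0,-0.15,0,10],
  [0,0,-0.35,0,10],
  [0,0,-0.55,0,10],
  [0,0,-0.7,0,10],
  [0,0,-0.75,0,10],
])

```text
time_s: 15.58
tcp_pos: [0.4909, -0.3288, 0.2112]
ee_rot: [[-1.0, 0.004, -0.002], [0.004, 1.0, 0.001], [0.002, 0.001, -1.0]]
wrist_force: [-1.1, -0.1, -0.9]
gripper_width: 0.206
gripper_force: 30.0
```

Emit:
servo_tool([
  [0,0,0,0,10],
  [0,0,0,0,10],
  [0,0,0,0,10],
  [0,0,0,0,10],
  [0,0,0,0,10],
])

```text
time_s: 16.0
tcp_pos: [0.4915, -0.3292, 0.2127]
ee_rot: [[-1.0, 0.004, 0.001], [0.004, 1.0, -0.0], [-0.001, -0.0, -1.0]]
wrist_force: [-0.7, 0.0, -1.3]
gripper_width: 0.205
gripper_force: 30.0
```

Run:
```python
from station import r
from h import *
L=[]
for i in range(4):
    c=r.capture("side");L.append(r.sense()["tcp_pos"])
T=np.mean(L,0);print(T,np.std(L,0))
w=r.capture("wrist");tip=T-[0,0,.1345]
print("exp wrist tip",proj(w,tip),"disc",proj(w,[.491,-.329,.062]),"side tip",proj(c,tip),proj(c,tip+[0,0,.03]))
cv2.imwrite("pics/w6.png",np.hstack([cv2.resize(w["pixels"][130:230,260:370,::-1],(396,360),interpolation=3),cv2.resize(c["pixels"][320:400,240:328,::-1],(396,360),interpolation=3)]))
```

```text
[ 0.49140163 -0.32915358  0.21253372] [2.70198283e-05 2.14074678e-05 5.73881386e-05]
exp wrist tip [316.67919809 188.93796907] disc [316.88462619 183.97324029] side tip [283.73374863 378.41944671] [282.38373664 369.37571802]
```

View pics/w6.png

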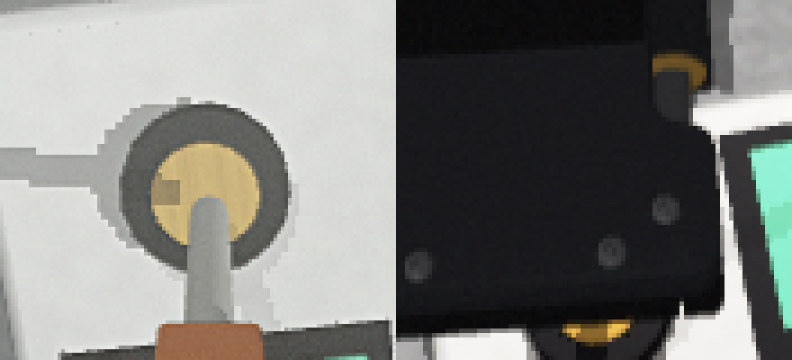

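The disc centre is at (316.9,184.0) and the tip at about (318,189), both within 1–2 mm of the predicted pixels. The tip is about 16 mm above the disc, so I lower it 6 mm more.

Emit:
servo_tool([
  [0,0,-0.1,0,10],
  [0,0,-0.2,0,10],
  [0,0,-0.2,0,10],
  [0,0,-0.2,0,10],
  [0,0,-0.2,0,10],
])

```text
time_s: 16.67
tcp_pos: [0.4913, -0.3291, 0.2063]
ee_rot: [[-1.0, 0.004, -0.0], [0.004, 1.0, -0.0], [0.0, -0.0, -1.0]]
wrist_force: [-0.6, 0.2, -1.1]
gripper_width: 0.206
gripper_force: 30.0
```

Emit:
servo_tool([
  [0,0,0,0,10],
  [0,0,0,0,10],
  [0,0,0,0,10],
  [0,0,0,0,10],
  [0,0,0,0,10],
])

```text
time_s: 17.08
tcp_pos: [0.4914, -0.3292, 0.2064]
ee_rot: [[-1.0, 0.004, 0.0], [0.004, 1.0, -0.0], [-0.0, -0.0, -1.0]]
wrist_force: [0.4, 0.1, -1.2]
gripper_width: 0.202
gripper_force: 30.0
```

Run:
```python
from station import r
s=r.sense();print(s["tcp_pos"],s["gripper_force"],s["wrist_force"])
if .2<s["tcp_pos"][2]<.215 and s["gripper_force"]>5: print(r.finish_job())
```

```text
[ 0.49136728 -0.32915582  0.20644927] 29.99998290091753 [ 0.38061258  0.0621661  -1.15219129]
the job is handed in; nothing more can be done
None
```

I handed the job in (no verdict came back) after about three stirring turns, with the rod gripped, near upright by the last images, its tip about 10 mm above the brass disc and 1–2 mm from its centre; all seven beads were in the beaker when I lifted the rod out.

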